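Stir the grinding media in the beaker and hang the stirrer back

TASK

Take the stirrer from its stand and stir the steel grinding media in the glass beaker with it, going round in wide circles near the bottom anticlockwise as seen from above, for at least three full turns and until balls and cylinders are mixed, with some of each kind both in the beaker's spout half and in the half away from the spout. Stir gently: the beaker stays standing in its ring, nothing leaves it, the fingers do not touch its contents and the other things on the bench are left alone. Then hang the stirrer back upright in the stand's fork by its collar and let go.

Things in the scene. Friction and masses are not known exactly. Their poses are not given: they have to be found in the camera images.
- beaker: clear glass beaker, loose, about 0.3 kg, 111 mm tall, 95 mm across the rim, with a pouring spout at its -y side (rim to the spout's tip 102 mm). Origin under its base; x and y are level and turn with the beaker, z up. Its middle axis runs through (0.5, 3.5) mm
- beaker_floor (a point): on the beaker's axis, on its inner floor, 4 mm above the bench; axes as the beaker's: -y towards the spout, +y away from it. Inner floor radius 33 to 39 mm (not quite round), walls widening slightly to the rim, 107 mm higher. Stirring on a circle of about 17 mm radius mixes well; one under 15 mm hardly reaches the pieces at the wall. The spout half is y < 0, the other half y > 0
- holder: fixed black rubber ring, 110 mm outer and 91 mm inner diameter, 14 mm high, open below; the beaker stands in it on the bench with about 3 mm of play, so that it cannot slide away. Origin under its middle
- stirrer: loose stirrer, 0.06 to 0.13 kg, 196 mm long; origin at its foot, z along it to the handle: steel rod, 9 mm diameter, 0 to 120 mm, with a cross of vanes 24 mm across (along x and y, 4 mm thick, 2 to 16 mm); collar disc, 26 mm diameter, 120 to 125 mm; square grey plastic handle 18 x 18 mm (sides along x and y), 125 to 196 mm. Starts hanging upright in the stand, foot 20 mm above the bench
- stirrer_collar (a point): middle of the underside of the stirrer's collar, 120 mm above its foot
- stand: fixed stirrer stand; origin under its base, below the seat. Base plate 85 x 80 x 10 mm; a post at +x carries a level fork: two 11 mm prongs, top at 140 mm, with a 15 mm slot along x, open towards -x. The rod hangs in the slot (x = -25 to +18 mm; the vanes do not fit through it), the collar lies on the prongs between 3 mm high lips at their ends (x = -25 to -19) and a 4 mm high back stop (x = 22)
- stand_seat (a point): middle of the fork's seat, on top of the prongs (z 140 mm), where the collar's middle belongs; axes as the stand's
- film_roll: loose white roll, 52 mm diameter, 50 mm tall, a bystander; origin under its base
- dropper: loose brown dropper bottle, 41 mm diameter, 114 mm tall, a bystander; origin under its base
- ball_1: loose steel grinding ball, 14 mm diameter, 12 g; origin at its centre; starts in the beaker's spout half
- ball_2: loose steel grinding ball, 14 mm diameter, 12 g; origin at its centre; starts in the beaker's spout half
- ball_3: loose steel grinding ball, 14 mm diameter, 12 g; origin at its centre; starts in the beaker's spout half
- ball_4: loose steel grinding ball, 14 mm diameter, 12 g; origin at its centre; starts in the beaker's spout half
- ball_5: loose steel grinding ball, 14 mm diameter, 12 g; origin at its centre; starts in the beaker's spout half
- cylinder_1: loose short steel grinding cylinder, 11 mm diameter, 12 mm long, 10 g; origin at its centre; starts upright in the beaker's half away from the spout
- cylinder_2: loose short steel grinding cylinder, 11 mm diameter, 12 mm long, 10 g; origin at its centre; starts upright in the beaker's half away from the spout
- cylinder_3: loose short steel grinding cylinder, 11 mm diameter, 12 mm long, 10 g; origin at its centre; starts upright in the beaker's half away from the spout
- cylinder_4: loose short steel grinding cylinder, 11 mm diameter, 12 mm long, 10 g; origin at its centre; starts upright in the beaker's half away from the spout
- cylinder_5: loose short steel grinding cylinder, 11 mm diameter, 12 mm long, 10 g; origin at its centre; starts upright in the beaker's half away from the spout
There are look-alikes about, which are no part of the job. There is more than one size of the stirrer; the job needs the smallest.

How it is judged (in metres and radians):
On the way, in this order (a step that is already met when the one before it is completed fails the run):
1. the stirrer's foot is near the beaker's floor (within 16 mm), off the middle in the quarter between the spout (-y) and +x (z of stirrer in the frame of beaker_floor between -0.004 and 0.016 m and x of stirrer in the frame of beaker_floor between 0.004 and 0.045 m and y of stirrer in the frame of beaker_floor between -0.045 and -0.004 m), for 0.04 s.
2. it has gone on anticlockwise, as low, to the quarter between +x and +y (z of stirrer in the frame of beaker_floor between -0.004 and 0.016 m and x of stirrer in the frame of beaker_floor between 0.004 and 0.045 m and y of stirrer in the frame of beaker_floor between 0.004 and 0.045 m), for 0.04 s.
3. then to the quarter between +y and -x (z of stirrer in the frame of beaker_floor between -0.004 and 0.016 m and x of stirrer in the frame of beaker_floor between -0.045 and -0.004 m and y of stirrer in the frame of beaker_floor between 0.004 and 0.045 m), for 0.04 s.
4. then to the quarter between -x and the spout (z of stirrer in the frame of beaker_floor between -0.004 and 0.016 m and x of stirrer in the frame of beaker_floor between -0.045 and -0.004 m and y of stirrer in the frame of beaker_floor between -0.045 and -0.004 m), for 0.04 s.
5. then to the first quarter again, a second time round (all of step 1), for 0.04 s.
6. the second quarter again (all of step 2), for 0.04 s.
7. the third quarter again (all of step 3), for 0.04 s.
8. the last quarter again (three turns from anywhere bring all of these) (all of step 4), for 0.04 s.
At the end, for the whole second after the job is handed in: At least one ball and one cylinder lie 2 mm or more beyond the middle line in each half; all ten rest in the beaker, which stands upright within 15 mm of its start; the stirrer hangs released and still, collar within 10 mm of the seat's middle, upright within 0.10 rad (y of any of ball_1, ball_2, ball_3, ball_4, ball_5 in the frame of beaker_floor above 0.002 m and y of any of ball_1, ball_2, ball_3, ball_4, ball_5 in the frame of beaker_floor below -0.002 m and y of any of cylinder_1, cylinder_2, cylinder_3, cylinder_4, cylinder_5 in the frame of beaker_floor above 0.002 m and y of any of cylinder_1, cylinder_2, cylinder_3, cylinder_4, cylinder_5 in the frame of beaker_floor below -0.002 m and horizontal distance between each of ball_1, ball_2, ball_3, ball_4, ball_5, cylinder_1, cylinder_2, cylinder_3, cylinder_4, cylinder_5 and beaker_floor below 0.04 m and height (world z) of each of ball_1, ball_2, ball_3, ball_4, ball_5, cylinder_1, cylinder_2, cylinder_3, cylinder_4, cylinder_5 below 0.045 m and linear speed of each of ball_1, ball_2, ball_3, ball_4, ball_5, cylinder_1, cylinder_2, cylinder_3, cylinder_4, cylinder_5, stirrer, beaker below 0.03 m/s and distance between stirrer_collar and stand_seat below 0.01 m and angle between stirrer's own z axis and vertical below 0.1 rad and distance of beaker from where it was at the start of the episode below 0.015 m and angle between beaker's own z axis and vertical below 0.05 rad); the robot touches nothing.
It fails at once if the fingers touch the balls or cylinders (contact force between the fingers and ball_1 above 0.3 N or contact force between the fingers and ball_2 above 0.3 N or contact force between the fingers and ball_3 above 0.3 N or contact force between the fingers and ball_4 above 0.3 N or contact force between the fingers and ball_5 above 0.3 N or contact force between the fingers and cylinder_1 above 0.3 N or contact force between the fingers and cylinder_2 above 0.3 N or contact force between the fingers and cylinder_3 above 0.3 N or contact force between the fingers and cylinder_4 above 0.3 N or contact force between the fingers and cylinder_5 above 0.3 N).
It fails at once if the stirrer presses on the beaker with more than 20 N (contact force between stirrer and beaker above 20 N).
It fails at once if the beaker is tipped by more than 0.3 rad or lifted by more than 12 mm (angle between beaker's own z axis and vertical above 0.3 rad or height (world z) of beaker above 0.012 m).
It fails at once if a ball or cylinder leaves the beaker (horizontal distance between any of ball_1, ball_2, ball_3, ball_4, ball_5, cylinder_1, cylinder_2, cylinder_3, cylinder_4, cylinder_5 and beaker_floor above 0.07 m).
It fails at once if the roll or the dropper bottle is moved by more than 30 mm (distance of any of film_roll, dropper from where it was at the start of the episode above 0.03 m).
It also fails if it takes over 72 s, if anything falls off the work surface, if the arm or the gripper's body presses on something with over 40 N, if the wrist force passes 120 N, or if a joint passes its speed limit or range.

ROBOT

A 6-joint arm with a two-finger parallel gripper is mounted at the origin on a cart in front of the work surface, level with it; the furniture and walls round the work are solid. World frame = base frame: x ahead of the robot, y to its left, z up, the work surface at z = 0. Lengths are in mm, angles in rad, forces in N, time in s.
With the tool pointing down it reaches from about 300 to 775 mm from the base axis. Payload 14.6 kg.
Tool frame: the origin (TCP) lies on the centre line of the jaws, within the pads' length; the fingertips stand 19 mm ahead of it and the grasp point (between the pads) is the TCP (bot.tip_reach is the distance from the TCP to the fingertips, in mm); z points along the fingers, y is the line along which they close (so a half turn about z gives the same grasp; the last joint's range is limited). The gripper opens to 85 mm and grips with 20 to 120 N. Pads are 22 mm wide; open, the fingers measure 114 mm over their backs; the gripper's body (76 mm by 85 mm) begins 54 mm behind the grasp point. The pads swing forward as they close: fully open they stand 13 mm farther back than shut.
Start: joints at [1.129, 0.3, 1.521, -0, 1.321, -0.067], TCP at [201.344, 511.811, 250.281] pointing down, gripper open.
Joint ranges: [-3.03, 3.03], [-0.79, 2.21], [0.23, 2.52], [-1.04, 4.18], [0, 3.07], [-2.55, 2.55]. Speed limits (rad/s): [2.22, 2.22, 2.57, 3.14, 3.14, 3.14].

INTERFACE

Orientations are given as a unit quaternion [w, x, y, z].
In Python, from rig import bot gives the robot as it stands. Calls block until the motion is done:
- bot.move_to(position, orientation): joint-space move of the TCP to a pose.
- bot.servo_line(position, attitude=None, speed=150, until_force=None): straight line of the TCP; attitude=None keeps the orientation; speed is the mean speed in mm/s. With until_force (N) it stops when the force on the tool has changed by that much, and returns True; else False.
- bot.move_joints(angles): joint-space move.
- bot.move_gripper(opening, grip_force=None): finger opening in mm; grip_force is the grip in N (None keeps the last); returns when the fingers have stopped.
- bot.dwell(seconds).
- bot.ik(position, orientation): joint angles nearest the present ones, or None.
- bot.read_state(): the state.
- bot.read_camera(name): name is "scene" or "top" or "wrist"; returns a dict with "image" (400x640x3 uint8, blue, green, red), "depth" (400x640 float32, mm along the optical axis (not along the pixel's ray), 0 where there is no reading), "fovy" (degrees; the focal length in pixels is half the picture's height over the tangent of half this angle, whatever the lens; pixels are square), "cx", "cy" (the principal point, pixels), "eye" and "attitude" of the camera in the world; the wrist camera has in their place "mount" (4x4, takes a point from camera to tool coordinates, whose origin is the TCP and whose axes are the flange's). Camera axes: x right, y down, z forward; pixel columns grow to the right and rows downward; lengths in mm; the calibration is good to about 2 mm. A picture is of the moment at which its call begins: read the wrist's pose just before it.
A pose or a line that the arm cannot do raises bot.MotionError and nothing moves.
- bot.finish_job(): hands the job in; it is judged then, once.
The state is a dict: "clock": time; "joint_positions": joint angles; "qvel": joint speeds; "effort": joint torques, N m; "ee_pos": TCP position; "tool_rot": TCP orientation; "ft_force": force on the tool from outside, world axes, zero at the start; "moment": the same for the moment, N m; "grip_width": finger opening in mm; "grip_force": force on a finger pad.
Only numpy, scipy, OpenCV 4.12 (cv2) and the standard library are available. Lean on these libraries where they do the work, as an engineer would, in place of code of your own. Each camera call takes 0.05 s, during which the arm holds its last target. There are 200 camera calls.

## Working session

There is one attempt and no reset: what is moved stays moved. The work goes in short steps, each a Python script; the robot and the scene stay as the last script left them, time stands still between calls to the robot, and variables do not carry over. Pictures are saved under pics/ and viewed, at most 10 in all, crops included, and the job is handed in when it is done.

```bash
mkdir -p pics; ls
cat > h.py <<'E'
import numpy as np, cv2
from rig import bot
from scipy.spatial.transform import Rotation as R
def rot(q): return R.from_quat([q[1],q[2],q[3],q[0]]).as_matrix()
def shot(name):
    s=bot.read_state(); c=bot.read_camera(name)
    if 'mount' in c:
        T=np.eye(4); T[:3,:3]=rot(s['tool_rot']); T[:3,3]=s['ee_pos']; T=T@np.array(c['mount'])
    else:
        T=np.eye(4); a=np.array(c['attitude']); T[:3,:3]=rot(a) if a.size==4 else a; T[:3,3]=c['eye']
    c['T']=T; c['f']=200/np.tan(np.radians(c['fovy'])/2); return c
def pt(c,u,v,z=None):
    "world point of pixel: by depth, or by plane height z"
    r=np.array([(u-c['cx'])/c['f'],(v-c['cy'])/c['f'],1.])
    if z is None: return c['T'][:3,:3]@(r*c['depth'][int(round(v)),int(round(u))])+c['T'][:3,3]
    d=c['T'][:3,:3]@r; return c['T'][:3,3]+d*(z-c['T'][2,3])/d[2]
def px(c,p):
    q=c['T'][:3,:3].T@(np.array(p,float)-c['T'][:3,3]); return c['cx']+c['f']*q[0]/q[2], c['cy']+c['f']*q[1]/q[2]
E
python3 - <<'E'
from h import *
import pickle
for n in('scene','top'):
    c=shot(n); pickle.dump(c,open(n+'.pkl','wb')); cv2.imwrite(f'pics/{n}.png',c['image']); print(n,c['T'].round(3).tolist(),c['f'],c['cx'],c['cy'])
s=bot.read_state();print(s['tool_rot'],s['clock'])
E
```

```text
pics
scene [[0.592, -0.568, 0.572, -138.943], [-0.806, -0.434, 0.403, -555.592], [0.019, -0.7, -0.714, 995.451], [0.0, 0.0, 0.0, 1.0]] 510.8777291330487 324.38343074732853 208.87136745522542
top [[0.022, -0.987, 0.159, 391.195], [-1.0, -0.025, -0.011, -55.811], [0.015, -0.159, -0.987, 1053.546], [0.0, 0.0, 0.0, 1.0]] 460.3008130836258 322.1002356742659 198.95300887584696
[-1.29963864e-04  1.86280771e-01  9.82496411e-01 -5.09271291e-04] 0.1
```

View pics/scene.png

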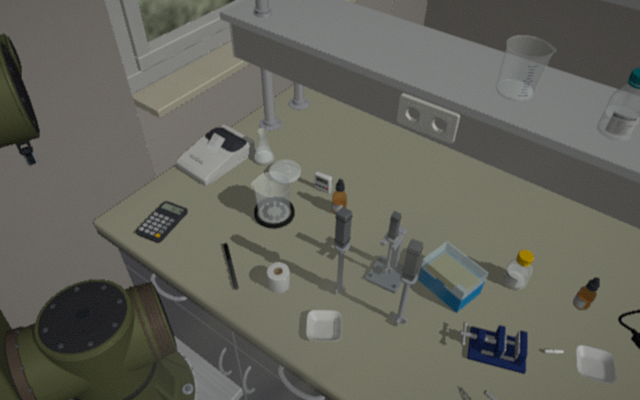

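View pics/top.png

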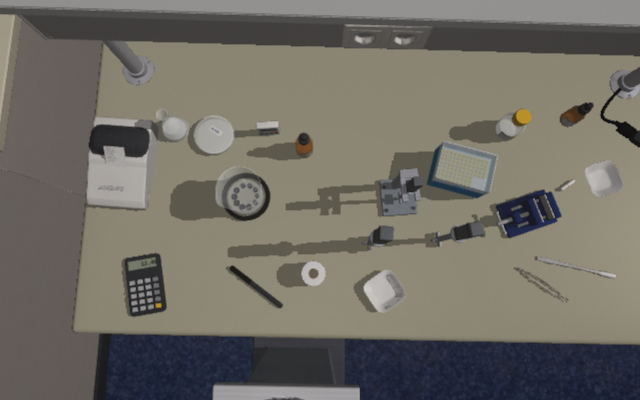

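Candidates for the stirrer: scene (343,230), (395,225) and (412,260); in the top view (382,236), (410,182) and (465,232). The middle one looks smallest and sits over a base plate with a post. I'll check this in a close crop. The beaker is at top (244,193) and the roll at (313,273). The dropper is at (304,146), or is it the far one at (577,113)?

Run:
```python
from h import *
import pickle
s=pickle.load(open('scene.pkl','rb'));t=pickle.load(open('top.pkl','rb'))
a=cv2.resize(s['image'][195:335,320:440],None,fx=3.3,fy=3.3,interpolation=3)
b=cv2.resize(t['image'][160:255,360:490],None,fx=3,fy=3,interpolation=3)
d=cv2.resize(t['image'][155:230,205:280],None,fx=4,fy=4,interpolation=3)
im=np.zeros((600,800,3),np.uint8); im[:a.shape[0],:a.shape[1]]=a; im[:b.shape[0],400:400+b.shape[1]]=b[:,:400]; im[290:590,400:700]=d
cv2.imwrite('pics/crop1.png',im)
for n,c,P in(('s',s,[(343,215),(395,216),(414,246),(383,272),(275,212)]),('t',t,[(384,234),(411,176),(408,184),(476,230),(390,205),(245,193),(313,273)])):
    for p in P: print(n,p,pt(c,*p).round(0))
```

```text
s (343, 215) [ 455. -182.  264.]
s (395, 216) [ 560. -246.  214.]
s (414, 246) [ 468. -335.  266.]
s (383, 272) [ 568. -236.    5.]
s (275, 212) [535.  75.  46.]
t (384, 234) [ 459. -172.  269.]
t (411, 176) [ 588. -245.  147.]
t (408, 184) [ 568. -234.  168.]
t (476, 230) [ 470. -330.  269.]
t (390, 205) [ 549. -224.   10.]
t (245, 193) [569. 110.   7.]
t (313, 273) [391. -51.   1.]
```

View pics/crop1.png

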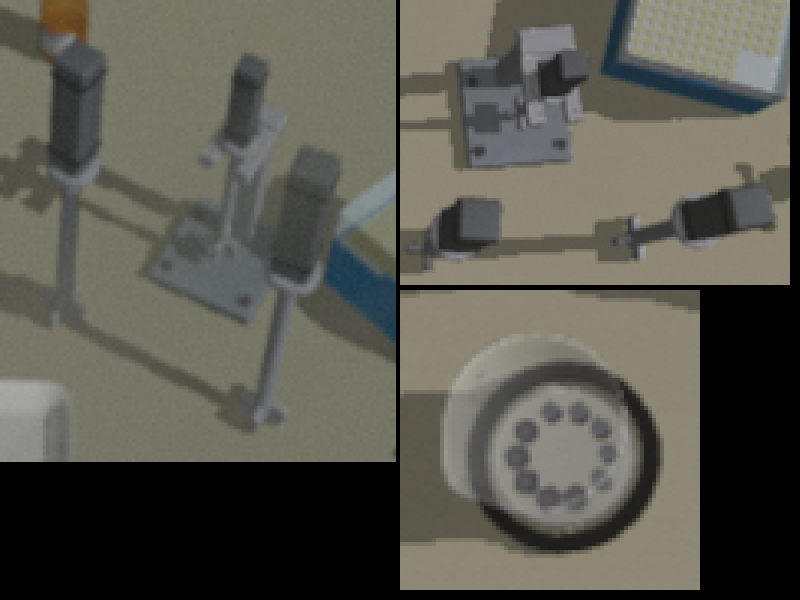

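The stirrer in the stand is the smallest: its handle top is at z≈214, against about 268 for the two loose ones at (457,-178) and (469,-332). It is the one to take. Next I go above the beaker and the stand for a wrist view of each.

```bash
cat > look.py <<'E'
from h import *
import pickle
t=pickle.load(open('top.pkl','rb'))
for p,z in [((382.3,215.7),10),((417.3,213.3),10),((380,180),10),((405,198.3),143),((417.7,196),143)]: print('stand',pt(t,*p,z=z).round(1))
for p,z in [((344.5-100,193.0),14),((304,138),114)]: print(pt(t,*p,z=z).round(1))
D=[0,0,1,0]
p=bot.read_state()['ee_pos']
bot.servo_line([p[0],p[1],380],speed=250)
ims=[]
for n,P in(('wb',[535,105,370]),('ws',[535,-237,400])):
    bot.move_to(P,D); bot.dwell(.2)
    c=shot('wrist'); pickle.dump(c,open(n+'.pkl','wb')); ims.append(c['image'])
    s=bot.read_state(); print(s['clock'],s['joint_positions'],c['T'][:3,3],c['f'])
np.save('ims.npy',ims); cv2.imwrite('pics/w.png',cv2.resize(np.vstack(ims),None,fx=.75,fy=.75,interpolation=3))
E
python3 look.py
```

```text
stand [ 523.9 -206.5   10. ]
stand [ 531.4 -286.9   10. ]
stand [ 607. -201.   10.]
stand [ 543.3 -232.9  143. ]
stand [ 548.6 -258.6  143. ]
[568.  109.8  14. ]
[671.9 -25.6 114. ]
2.9167 [ 1.27410783e-01  2.28924189e-01  1.33657941e+00  2.73817399e-05
  1.57608819e+00 -1.44400496e+00] [456.75612998 105.04248857 494.40719284] 289.7881502779516
4.4583 [-4.78259065e-01  3.22771752e-01  1.15166796e+00  6.06030830e-05
  1.66706060e+00 -2.05019097e+00] [ 457.17528656 -236.62092964  524.44542768] 289.7881502779516
```

View pics/w.png

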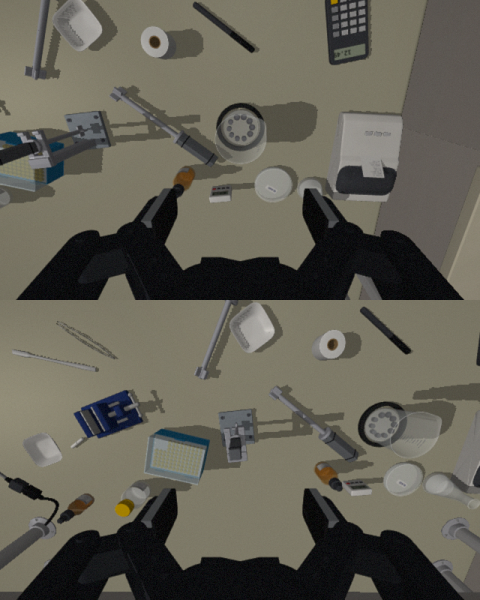

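The wrist view shows the beaker at about (240,135) in the upper half, and the stand at (237,440) in the lower. A large stirrer seems to lie between them at (310,425), so I'll check with the scene camera.

Run:
```python
from h import *
import pickle
s=shot('scene'); pickle.dump(s,open('scene2.pkl','wb'))
ims=np.load('ims.npy')
a=cv2.resize(s['image'][150:350,190:450],None,fx=1.54,fy=1.54,interpolation=3)
b=cv2.resize(ims[0][110:240,270:370],None,fx=4,fy=4,interpolation=3)
d=cv2.resize(ims[1][110:240,270:370],None,fx=3,fy=3,interpolation=2)[:290]
im=np.zeros((600,800,3),np.uint8); im[:a.shape[0],:400]=a[:,:400]; im[:520,400:]=b[:,:400];im[310:600,:300]=d
cv2.imwrite('pics/crop2.png',im)
```

```text
(no output)
```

View pics/crop2.png

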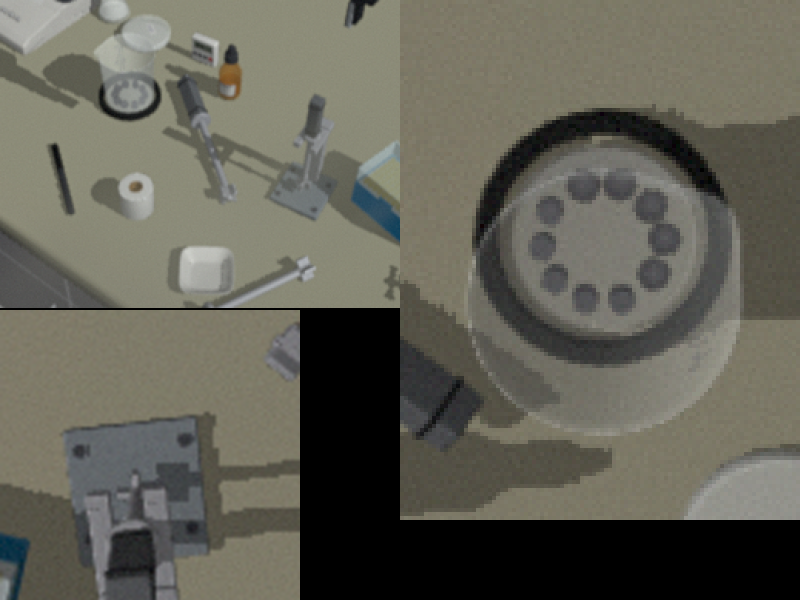

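Both large stirrers have toppled by themselves and now lie flat. The spout points up and right in the wrist crop, from (605,300) towards (740,210), which is world −x,+y at about 126°. The balls lie on that side. Next I measure the handle top from depth, and the beaker's centre.

Run:
```python
from h import *
import pickle
def cloud(c):
    v,u=np.mgrid[:400,:640]; r=np.stack([(u-c['cx'])/c['f'],(v-c['cy'])/c['f'],np.ones(u.shape)],-1)*c['depth'][...,None]
    return r@c['T'][:3,:3].T+c['T'][:3,3]
for n in('scene2','top','ws'):
    c=pickle.load(open(n+'.pkl','rb')); P=cloud(c).reshape(-1,3)
    k=(abs(P[:,0]-570)<45)&(abs(P[:,1]+243)<40)
    for lo,hi in((152,230),(211,225)):
        Q=P[k&(P[:,2]>lo)&(P[:,2]<hi)]
        if len(Q)>4: print(n,lo,len(Q),Q.mean(0).round(1),Q.min(0).round(0),Q.max(0).round(0),[np.round(a,1) for a in cv2.minAreaRect(Q[:,:2].astype(np.float32))])
w=pickle.load(open('wb.pkl','rb'))
print('pieces',pt(w,320.7,170.3,11),'holder',pt(w,270+201.5/4,110+236/4,10))
t=pickle.load(open('top.pkl','rb'))
u,v=205+(505+615)/2/4-100,155+(410+495)/2/4-72.5
print('pieces top',pt(t,205+(563-400)/4,155+(455-290)/4,11), 'holder top', pt(t,205+(565-400)/4,155+(455-290)/4,14))
print('handle top', pt(t,417.7,183.3,216))
```

```text
scene2 152 248 [ 560.9 -247.1  189.5] [ 553. -255.  152.] [ 576. -236.  218.] [array([ 564.5, -245.7]), array([22.2, 19.4]), np.float64(0.4)]
scene2 211 57 [ 564.6 -245.1  214.5] [ 556. -254.  211.] [ 576. -236.  218.] [array([ 566.2, -244.7]), array([19.3, 17.6]), np.float64(3.4)]
top 152 204 [ 563.  -240.3  198.8] [ 555. -252.  152.] [ 574. -233.  221.] [array([ 565.3, -242.6]), array([18.7, 17.9]), np.float64(6.7)]
top 211 99 [ 565.  -242.7  217.1] [ 556. -252.  213.] [ 574. -234.  221.] [array([ 565.4, -242.7]), array([17.9, 18.2]), np.float64(3.2)]
ws 152 465 [ 562.6 -243.3  201.6] [ 557. -253.  152.] [ 576. -234.  219.] [array([ 566.7, -243.2]), array([18.4, 18.1]), np.float64(6.3)]
ws 211 254 [ 565.7 -243.3  216.5] [ 557. -252.  211.] [ 576. -234.  219.] [array([ 566.7, -243.4]), array([18.2, 17.9]), np.float64(4.5)]
pieces [564.23305658 107.78916242  11.        ] holder [562.19848949 107.23535864  10.        ]
pieces top [561.01436584 107.05945898  11.        ] holder top [560.55415352 105.45192395  14.        ]
handle top [ 559.9752559  -242.59785848  216.        ]
```

```bash
cat >> h.py <<'E'
A=np.radians(4.5); Q=[0,-np.sin(A/2),np.cos(A/2),0]; SX=np.array([np.cos(A),np.sin(A),0])
G=np.array([566.3,-243.5,180]); BC=np.array([563,107.3,0])
E
python3 - <<'E'
from h import *
import pickle
bot.move_to(G+[0,0,70],Q); bot.move_gripper(50)
f0=np.array(bot.read_state()['ft_force'])
print(bot.servo_line(G,Q,speed=100,until_force=6))
bot.move_gripper(10,grip_force=60); s=bot.read_state(); print(s['grip_width'],s['grip_force'],s['ee_pos'],s['ft_force'],f0,s['clock'])
if 16<s['grip_width']<20:
    bot.servo_line(G+[0,0,11],speed=60)
    bot.servo_line(G+[0,0,11]-75*SX,speed=120)
    bot.servo_line(G+[0,0,125]-75*SX,speed=250)
    bot.servo_line(BC+[0,0,305],speed=250); bot.dwell(.3)
    s=bot.read_state(); print(s['grip_width'],s['ee_pos'],s['ft_force'],s['clock'])
    a=shot('scene');w=shot('wrist');t=shot('top')
    pickle.dump((a,w,t),open('carry.pkl','wb'))
    im=np.zeros((600,800,3),np.uint8)
    x=cv2.resize(a['image'][60:240,210:340],None,fx=3,fy=3,interpolation=3); im[:540,:390]=x
    x=cv2.resize(w['image'][100:400,220:420],None,fx=2,fy=2,interpolation=3); im[:600,400:800]=x
    cv2.imwrite('pics/carry.png',im)
    print('axis foot predicted px scene',px(a,BC+[0,0,145]),px(w,BC+[0,0,145]),px(w,BC+[0,0,265]))
E
```

```text
False
17.358085925089288 58.52319002151489 [ 566.47880997 -243.58376422  180.64366608] [-0.15742212  1.20025307  5.18020638] [ 1.13558848  0.40893764 -0.25099327] 6.8417
17.226998998075494 [563.00978812 106.92553719 305.09892242] [ 0.33586328  0.04268522 -0.97674224] 10.4667
axis foot predicted px scene (np.float64(270.4908218798335), np.float64(172.3539005872168)) (np.float64(319.87827403475984), np.float64(184.68661628862273)) (np.float64(320.31194515072985), np.float64(235.79737968108543))
```

View pics/carry.png

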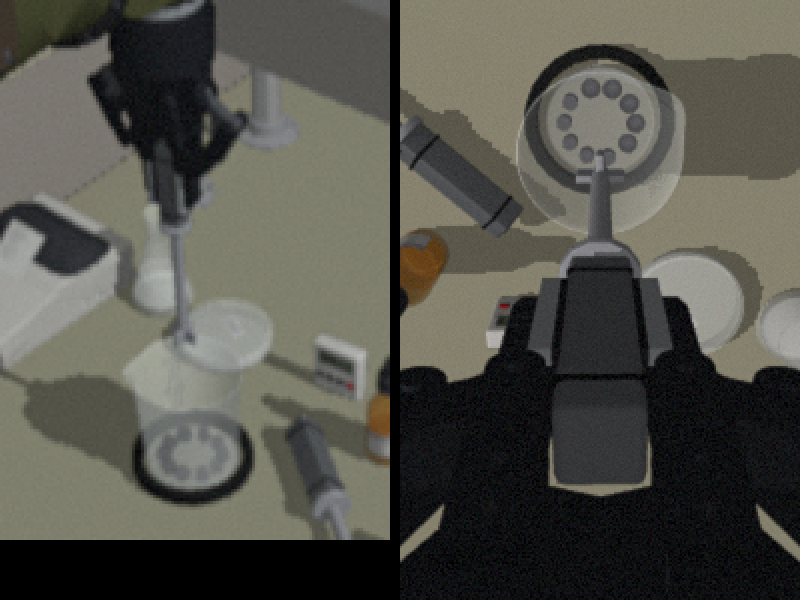

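The stirrer hangs straight in the grip. Its foot is at wrist px (320,187), predicted (320,185), and the pieces' ring is centred at px (320,161). I'll check that against the beaker's centre, then lower it in the middle and stir.

```bash
cat > stir.py <<'E'
from h import *
import pickle
a,w,t=pickle.load(open('carry.pkl','rb')); c=pt(w,319.8,160.9,11); print('centre again',c.round(1))
C=(BC+np.array([c[0],c[1],0]))/2 if np.hypot(*(c-BC)[:2])<5 else BC
np.save('C.npy',C); Z=168.5
bot.servo_line(C+[0,0,190],speed=150)
hit=bot.servo_line(C+[0,0,Z],speed=50,until_force=5); s=bot.read_state(); print('down',hit,s['ee_pos'],s['ft_force'],s['clock'])
if not hit:
    n=16; fm=0; hits=0; f0=np.array(s['ft_force'])
    for k in range(int(4.25*n)):
        th=np.radians(90)+2*np.pi*k/n; r=17*min(1,(k+4)/14)
        h=bot.servo_line(C+[r*np.cos(th),r*np.sin(th),Z],speed=40,until_force=18)
        s=bot.read_state(); f=np.linalg.norm(np.array(s['ft_force'])-f0); fm=max(f,fm); hits+=bool(h)
        if k%8==0: print(k,round(f,1),np.round(np.array(s['ee_pos'])-C-[0,0,Z],1),round(s['grip_width'],1),round(s['clock'],1))
        if hits>=2: print('hit',k,s['ee_pos'],f); break
    print('max',fm,'hits',hits,s['clock'])
E
python3 stir.py
```

```text
centre again [563.9 107.6  11. ]
down False [563.48260879 107.43947319 168.45491559] [ 0.0716153   0.0870539  -1.48651427] 12.1167
0 0.8 [0.1 5.2 0.2] 17.2 12.4
8 2.7 [  0.  -14.6  -0.1] 17.4 14.5
16 0.7 [-0.1 17.1  0.2] 17.1 17.0
24 3.2 [  0.2 -17.1  -0.1] 17.5 19.5
32 4.1 [-0.2 16.8  0.1] 17.6 22.1
40 2.8 [ -0.1 -17.2  -0.2] 17.3 24.6
48 3.0 [ 0.  16.9  0.2] 17.2 27.1
56 7.5 [ -0.3 -16.5  -0.3] 17.4 29.7
64 5.3 [-0.1 16.5  0.1] 17.2 32.2
max 8.218766859699164 hits 0 33.15
```

Over four turns were done, with a peak force of 8 N. I'll lift clear and look.

Run:
```python
from h import *
import pickle
C=np.load('C.npy')
bot.servo_line(C+[0,0,168.5],speed=50); bot.servo_line(C+[0,0,305],speed=180); bot.dwell(.3)
s=bot.read_state(); print(s['grip_width'],s['ee_pos'],s['ft_force'],s['clock'])
a=shot('scene');w=shot('wrist');t=shot('top'); pickle.dump((a,w,t),open('after.pkl','wb'))
im=np.zeros((600,800,3),np.uint8)
im[:600,:400]=cv2.resize(w['image'][120:240,280:360],None,fx=5,fy=5,interpolation=3)
im[:300,400:]=cv2.resize(t['image'][155:230,200:300],None,fx=4,fy=4,interpolation=3)
im[300:600,400:]=cv2.resize(a['image'][120:240,200:360],None,fx=2.5,fy=2.5,interpolation=3)
cv2.imwrite('pics/after.png',im)
B=C+[0,0,11]; sp=np.array([np.cos(np.radians(126)),np.sin(np.radians(126)),0])
for n,c,o,k in(('w',w,(280,120),5),('t',t,(200,155),4)):
    print(n,[((np.array(px(c,p))-o)*k).round(0) for p in(B,B+35*sp,C+[0,0,145])], 'dx' ,)
```

```text
17.388613496651654 [563.36405335 107.42271439 304.45058785] [-0.17708315 -0.02782957 -1.27101969] 34.85
w [array([198., 202.]), array([301., 139.]), array([198., 325.])] dx
t [array([183., 161.]), array([131., 195.]), array([143., 116.])] dx
```

View pics/after.png

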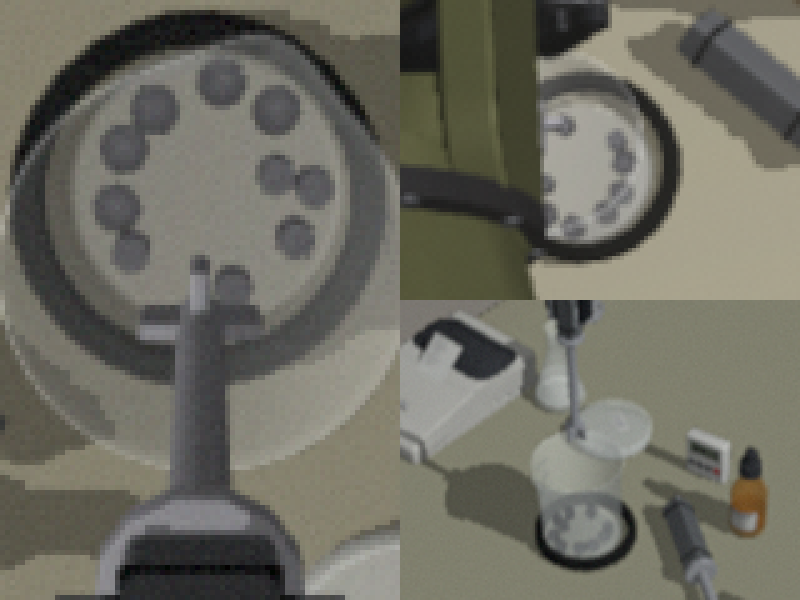

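After stirring, the large discs (balls) are at (155,108), (125,148), (118,208), (222,80) and (275,108). The small ones (cylinders) are at (275,172), (313,185), (295,237), (232,285) and (131,250). The beaker seems to have turned, with the spout now near (260,38). I need that angle to judge the halves, so I'll enlarge the rim.

Run:
```python
from h import *
import pickle
C=np.load('C.npy')
a,w,t=pickle.load(open('after.pkl','rb'))
def enh(x): 
    l=cv2.cvtColor(x,cv2.COLOR_BGR2GRAY); l=cv2.fastNlMeansDenoising(l,None,4,5,11); return cv2.cvtColor(cv2.createCLAHE(4,(3,3)).apply(l),cv2.COLOR_GRAY2BGR)
im=np.zeros((600,800,3),np.uint8)
x=cv2.resize(enh(w['image'])[118:218,270:370],None,fx=5,fy=5,interpolation=2)
# predicted rim and spout tips at z=111 (rim circle 47.5 mm, tip 54.5 mm)
dot=lambda P,o,k,col,img:cv2.circle(img,tuple(int(v) for v in (np.array(px(o[0],P))-o[1])*k),2,col,-1)
for o,k,img in [((w,(270,118)),5,x)]:
    for d in range(0,360,20): dot(C+[47.5*np.cos(np.radians(d)),47.5*np.sin(np.radians(d)),111],o,k,(0,255,0),img)
    for d in range(110,221,10): dot(C+[54.5*np.cos(np.radians(d)),54.5*np.sin(np.radians(d)),109],o,k,(0,0,255) if d!=160 else (255,0,0),img)
y=cv2.resize(enh(a['image'])[165:230,240:315],None,fx=4,fy=4,interpolation=2)
for d in range(0,360,20): dot(C+[47.5*np.cos(np.radians(d)),47.5*np.sin(np.radians(d)),111],(a,(240,165)),4,(0,255,0),y)
for d in range(110,221,10): dot(C+[54.5*np.cos(np.radians(d)),54.5*np.sin(np.radians(d)),109],(a,(240,165)),4,(0,0,255) if d!=160 else (255,0,0),y)
im[:500,:500]=x; im[:260,500:800]=y
z=cv2.resize(a['image'][165:230,240:315],None,fx=4,fy=4,interpolation=2); im[300:560,500:800]=z
cv2.imwrite('pics/rim.png',im)
```

```text
(no output)
```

View pics/rim.png

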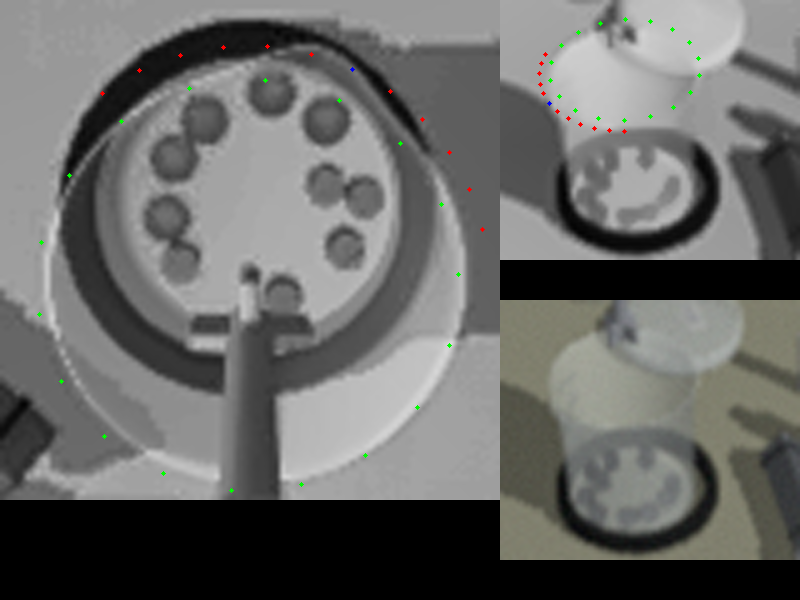

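The spout is now at about 164–171°. On that axis ball (167,217) lies 5–9 mm into the far half and the other four balls are in the spout half. Cylinders (325,185) and (363,197) are about 10 mm into the spout half and the others are on the far side, so it is mixed. Now I hang the stirrer back.

Run:
```python
from h import *
import pickle
g=np.array([566.5,-243.6,180.6])
bot.servo_line(g+[0,0,125]-75*SX,speed=250)
bot.servo_line(g+[0,0,11]-75*SX,speed=200); bot.dwell(.2)
h=bot.servo_line(g+[0,0,11],speed=60,until_force=6); s=bot.read_state(); print('in',h,s['ee_pos'],s['ft_force'],s['clock'])
if not h:
    h=bot.servo_line(g-[0,0,1.5],speed=20,until_force=4); s=bot.read_state(); print('seat',h,s['ee_pos'],s['ft_force'],s['clock'])
a=shot('scene');w=shot('wrist'); pickle.dump((a,w),open('seat.pkl','wb'))
im=np.zeros((600,800,3),np.uint8)
im[:600,:400]=cv2.resize(a['image'][170:320,340:440],None,fx=4,fy=4,interpolation=3)
im[:600,400:]=cv2.resize(w['image'][150:300,270:370],None,fx=4,fy=4,interpolation=3)
cv2.imwrite('pics/seat.png',im)
```

```text
in False [ 566.29623103 -243.71572207  191.68543133] [-0.06291998 -0.01073837 -1.31248591] 38.925
seat True [ 566.41177346 -243.58274931  180.43369671] [-1.00254668 -0.29621439  5.96776415] 39.475
```

View pics/seat.png

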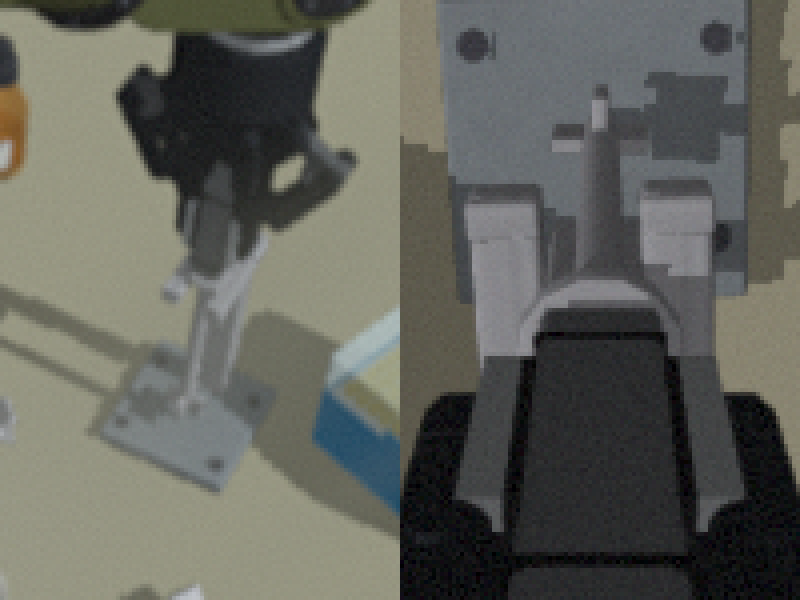

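The collar lies on both prongs behind the lips, with the rod in the slot at (600,200), at the same height as when I took it. I'll let go, retreat and check.

Run:
```python
from h import *
import pickle
p=np.array(bot.read_state()['ee_pos'])
bot.move_gripper(50); bot.dwell(.3)
bot.servo_line(p+[0,0,110],speed=100)
bot.servo_line([480,-150,330],speed=250); bot.dwell(1.5)
for n in('scene',):
    c=shot(n); pickle.dump(c,open('fin.pkl','wb'))
    v,u=np.mgrid[:400,:640]; P=(np.stack([(u-c['cx'])/c['f'],(v-c['cy'])/c['f'],np.ones(u.shape)],-1)*c['depth'][...,None])@c['T'][:3,:3].T+c['T'][:3,3]
    P=P.reshape(-1,3)
    k=(abs(P[:,0]-570)<45)&(abs(P[:,1]+243)<40)
    for lo,hi in((152,170),(170,190),(190,210),(211,225)):
        q=P[k&(P[:,2]>lo)&(P[:,2]<hi)]; print(lo,len(q),q.mean(0).round(1))
im=np.zeros((600,800,3),np.uint8)
im[:600,:400]=cv2.resize(c['image'][170:320,340:440],None,fx=4,fy=4,interpolation=3)
im[:600,400:]=cv2.resize(c['image'][120:240,230:310],None,fx=5,fy=5,interpolation=3)
cv2.imwrite('pics/fin.png',im); print(bot.read_state()['clock'])
```

```text
152 52 [ 558.9 -247.3  160.8]
170 65 [ 558.9 -248.1  179.8]
190 66 [ 558.1 -247.8  200.4]
211 55 [ 563.4 -245.7  214.9]
43.7833
```

View pics/fin.png

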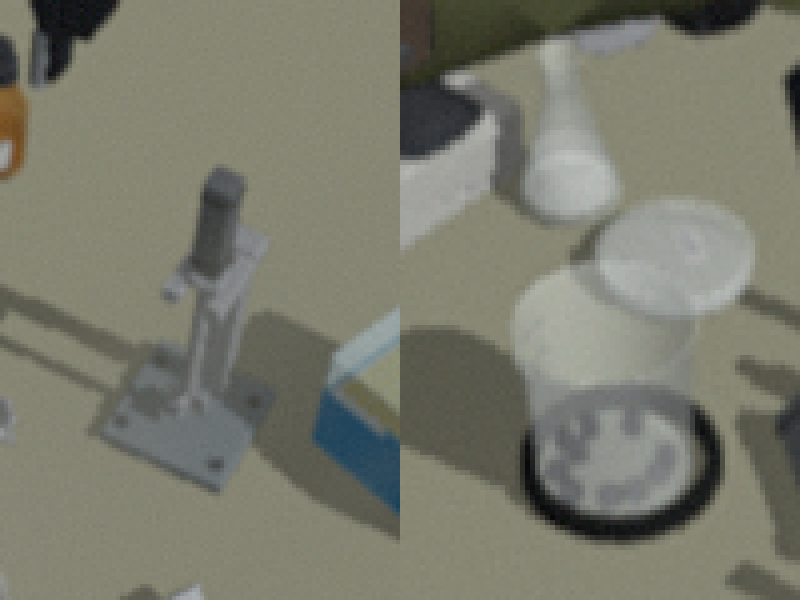

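The stirrer hangs upright in the fork at (220,225), less than 2 mm from where it hung at the start. The beaker stands in its ring at (615,390) with its contents unchanged since the stirring.

```bash
python3 -c "
from rig import bot
print(bot.finish_job())"
```

```text
the job is handed in; nothing more can be done
None
```

The job is handed in: I stirred just over four anticlockwise turns at about 17 mm radius (8 N peak force), the last images show balls and cylinders in both halves, and the stirrer hangs released and upright in its fork; no verdict was returned, and two large look-alike stirrers toppled on their own early on.

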